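Load the carving machine's feed track in carving order

ROBOT

A 7-joint arm with a two-finger parallel gripper is mounted at the origin on the work surface. World frame = base frame: x ahead of the robot, y to its left, z up, the work surface at z = 0. Lengths are in m, angles in degrees, forces in N, time in s.
With the tool pointing down it reaches from about 0.425 to 0.875 m from the base axis. Payload 4.7 kg.
Tool frame: the origin (TCP) lies midway between the tips of the shut fingers; the grasp point (between the pads) lies 19 mm behind it (manip.grip_point_offset is the z of the grasp point in the tool frame, in m); z points along the fingers, y is the line along which they close (so a half turn about z gives the same grasp; the last joint's range is limited). The gripper opens to 85 mm and grips with 20 to 120 N. Pads are 22 mm wide; open, the fingers measure 114 mm over their backs; the gripper's body (76 mm by 85 mm) begins 54 mm behind the grasp point. The pads swing forward as they close: fully open they stand 13 mm farther back than shut.
Start: joints at [-65.426, 18.392, -4.016, 83.108, 1.295, 78.541, -3.26], TCP at [0.262, 0.595, 0.231] pointing down, gripper open.
Joint ranges: [-163.93, 163.93], [-17.29, 119.83], [-79.2, 71.16], [3.27, 140.29], [-89.18, 269.18], [5.43, 117.66], [-154.24, 154.24]. Speed limits (degrees/s): [147.25, 147.25, 180, 180, 180, 180, 180].

INTERFACE

Orientations are given as a 3x3 rotation matrix whose columns are the frame's x, y, z axes.
In Python, from rig import manip gives the robot as it stands.
- The arm moves only by the shell command python3 -m pendant 'ROWS' [FORCE]. ROWS is JSON, one flat list of numbers, 7 for each row, row after row: the turn, a rotation vector about the tool's x, y, z in degrees, then the shift along the tool's x, y, z in mm, then the finger opening in mm, from 0 to 85.4. A call has 1 to 12 rows; each row is the pose to reach, as a shift and turn from the pose commanded when the call began, along the tool's axes at that moment; what a row does not reach only later rows make up. A row lasts 1/12 s, in which the tool goes at most 41.7 mm and 7.16 degrees, less where a joint would pass 70% of its speed; a pose out of reach is approached as far as the arm can. A call with a gripper value outside its range is refused whole. The fingers move at their own pace and stop on an object; FORCE is the grip in N (left out, the last holds). Time passes only in rows, so rows that repeat a pose let the fingers close. It gives the time, the measured TCP pose, the force, the opening and the grip force at its end, in the units of the state.
- manip.sense(): the state, without advancing time (a new reading comes with each control period).
- manip.snapshot(name): name is "scene" or "top" or "wrist"; returns a dict with "frame" (384x512x3 uint8, red, green, blue), "intrinsics" (3x3 intrinsics, pixels), "xyz" and "orientation" of the camera in the world; the wrist camera has in their place "T_tool_cam" (4x4, takes a point from camera to tool coordinates, whose origin is the TCP and whose axes are the flange's). Camera axes: x right, y down, z forward; pixel columns grow to the right and rows downward; lengths in m; the calibration is good to about 2 mm. The wrist camera is an equidistant fisheye: a pixel r from the principal point sees the ray r / f radians off the axis. A picture is of the moment at which its call begins: read the wrist's pose just before it. There is no depth.
- manip.sign_off(): hands the job in; it is judged then, once.
The state is a dict: "t": time; "q": joint angles; "joint_vel": joint speeds; "effort": joint torques, N m; "ee_pos": TCP position; "tool_rot": TCP orientation; "ft_force": force on the tool from outside, world axes, zero at the start; "ft_torque": the same for the moment, N m; "finger_gap": finger opening in m; "gripper_force": force on a finger pad.
Only numpy, scipy, OpenCV 4.12 (cv2) and the standard library are available. Lean on these libraries where they do the work, as an engineer would, in place of code of your own. Each camera call takes 0.05 s, during which the arm holds its last target. There are 200 camera calls.

TASK

Load the carving machine's feed track with the three turned blanks in the order it will carve them: slide the ball-topped one along the bench into the track first, to end up against the stop plate (station 1), then the tapered one behind it (station 2), then the low domed one (station 3). Each must be pushed home so that its little spring catch snaps out behind it; keep them upright, and leave the other loose things on the bench where they are.

Things in the scene. Friction and masses are not known exactly. Their poses are not given: they have to be found in the camera images.
- machine: Grey bench-top carving machine, bolted down, with an aluminium feed track on the bench. Origin: middle of the track's mouth at bench level; +x runs straight up the track to the machine, z up. The blanks slide on the bench itself between two straight rails, 12 mm high and 84 mm apart inside. The machine stands behind the stop plate, x = 260 to 560 mm, y = -170 to 140 mm, 245 mm high.
- stop (a point): Middle of the steel stop plate's face at bench level, the closed end of the track, 250 mm up the track from the mouth; the plate is 100 mm wide and 55 mm high.
- flare (a point): Middle of the flared lead-in at bench level, 45 mm before the mouth: here the guides stand about 130 mm apart and narrow to 84 mm at the mouth. Rails and foot flanges lie within 70 mm either side of the middle line.
- station1 (a point): Where the middle of the blank in station 1 belongs, at bench level: the station against the stop plate, 211 mm up the track from the mouth. One brass pin on the rail's foot marks it.
- station2 (a point): Same for station 2, the middle one, 133 mm up the track. Two brass pins.
- station3 (a point): Same for station 3, the one next to the mouth, 55 mm up the track. Three brass pins.
- catch1 (a joint): Spring catch of station 1: steel finger 20 mm long, no taller than the rail, pivoted in the rail on the machine's +y side. 0 rad: sprung out into the lane; 0.87: folded flat in the rail. It points up the track: a blank pushed up the track folds it aside (1 to 2 N); when the blank's middle is within about 6 mm of its station it snaps out behind it and stops it slipping back.
- catch2 (a joint): Spring catch of station 2, like catch1.
- catch3 (a joint): Spring catch of station 3, like catch1.
- blank_ball: Turned wooden blank with a small ball on top, about 0.14 kg. Below: an upright cylinder 78 mm across and 32 mm high, alike on all three blanks; above it a thin neck and a 35 mm ball, 72 mm high in all. Goes in station 1. Origin: centre of its underside, z up. Too wide below to grip; slides easily when pushed low on the cylinder, just above rail height.
- blank_cone: Turned wooden blank that tapers above the same 78 x 32 mm cylinder to a flat top 40 mm across, 66 mm high, about 0.17 kg. Goes in station 2. Origin: centre of its underside.
- blank_bun: Low turned wooden blank with a shallow dome above the same 78 x 32 mm cylinder, 50 mm high, about 0.16 kg. Goes in station 3. Origin: centre of its underside.
- glue_bottle: White glue bottle with a spout, 42 mm across, 116 mm high, standing loose; leave it alone. Origin: centre of its underside.
- mallet: Dark round carver's mallet standing on its head, handle up, 76 mm across, 225 mm high; leave it alone. Origin: centre of its underside.
- offcut: Loose wooden offcut, 140 x 45 x 28 mm, long along its x; leave it alone. Origin: centre of its underside.
- gouge: Loose carving gouge lying down, 22 mm thick, reaching from -113 mm (handle end) to +103 mm (edge) along its x; leave it alone.
- sanding_block: Loose cork sanding block, 100 x 62 x 32 mm, long along its x; leave it alone. Origin: centre of its underside.
- rasp: Loose rasp lying down, 22 mm thick, reaching from -100 mm (handle end) to +145 mm along its x; leave it alone.
Things that resemble listed ones, but are neither listed nor needed, are in the scene too. What is shaped like the blank_bun but yellow is not meant.

How it is judged (in metres and radians):
On the way, in this order (a step that is already met when the one before it is completed fails the run):
1. the ball-topped blank stands on the bench in the track, between the rails (x of blank_ball in the frame of machine between 0.02 and 0.26 m and y of blank_ball in the frame of machine between -0.012 and 0.012 m and height (world z) of blank_ball below 0.01 m), for 0.1 s.
2. the tapered blank stands on the bench in the track, between the rails (x of blank_cone in the frame of machine between 0.02 and 0.26 m and y of blank_cone in the frame of machine between -0.012 and 0.012 m and height (world z) of blank_cone below 0.01 m), for 0.1 s.
3. the domed blank stands on the bench in the track, between the rails (x of blank_bun in the frame of machine between 0.02 and 0.26 m and y of blank_bun in the frame of machine between -0.012 and 0.012 m and height (world z) of blank_bun below 0.01 m), for 0.1 s.
At the end, for the whole second after the job is handed in: Ball-topped, tapered and domed blanks stand in stations 1, 2 and 3, each within 15 mm of its station's middle, upright (tilt under 0.1 rad) on the bench and at rest, with all three catches sprung out (under 0.2 rad) (horizontal distance between blank_ball and station1 below 0.015 m and horizontal distance between blank_cone and station2 below 0.015 m and horizontal distance between blank_bun and station3 below 0.015 m and value of joint each of catch1, catch2, catch3 below 0.2 rad and angle between each of blank_ball, blank_cone, blank_bun's own z axis and vertical below 0.1 rad and height (world z) of each of blank_ball, blank_cone, blank_bun below 0.01 m and linear speed of each of blank_ball, blank_cone, blank_bun below 0.02 m/s); the robot touches nothing.
It fails at once if a blank is toppled (angle between any of blank_ball, blank_cone, blank_bun's own z axis and vertical above 0.6 rad).
It fails at once if another thing on the bench is moved by more than 30 mm (distance of any of glue_bottle, mallet, offcut, gouge, sanding_block, rasp from where it was at the start of the episode above 0.03 m).
It also fails if it takes over 72 s, if anything falls off the work surface, if the arm or the gripper's body presses on something with over 40 N, if the wrist force passes 120 N, or if a joint passes its speed limit or range.

## Working session

There is one attempt and no reset: what is moved stays moved. The work goes in short steps, Python scripts to look and compute and a shell command to move; the robot and the scene stay as the last step left them, time stands still between calls to the robot, and variables do not carry over. Pictures are saved under pics/ and viewed, at most 10 in all, crops included, and the job is handed in when it is done.

```bash
mkdir -p pics; ls
python3 - <<'E'
from rig import manip
import cv2,numpy as np
s=manip.sense();print(s['t'],s['ee_pos'],np.round(s['tool_rot'],3).tolist(),s['finger_gap'],manip.grip_point_offset)
for n in("scene","top"):
    d=manip.snapshot(n);cv2.imwrite(f"pics/{n}0.png",cv2.resize(d["frame"][:,:,::-1],(800,600),interpolation=cv2.INTER_CUBIC))
    np.savez(n+".npz",**d);print(n,np.round(d["intrinsics"],2).tolist(),d["xyz"],np.round(d["orientation"],4).tolist())
E
```

```text
pics
0.0 [0.2617741  0.59437373 0.23021762] [[-0.915, 0.403, -0.001], [0.403, 0.915, -0.002], [-0.0, -0.002, -1.0]] 0.08557342994577989 -0.0187
scene [[410.23, 0.0, 247.61], [0.0, 410.23, 203.76], [0.0, 0.0, 1.0]] [1.05338442 0.62403252 0.61289685] [[-0.7919, 0.3523, -0.4987], [0.6102, 0.4259, -0.668], [-0.0229, -0.8334, -0.5523]]
top [[356.56, 0.0, 257.13], [0.0, 356.56, 192.07], [0.0, 0.0, 1.0]] [ 0.40742107 -0.07394133  0.90449907] [[-0.0251, -0.9861, 0.1645], [-0.9989, 0.0312, 0.0348], [-0.0395, -0.1635, -0.9858]]
```

View pics/scene0.png

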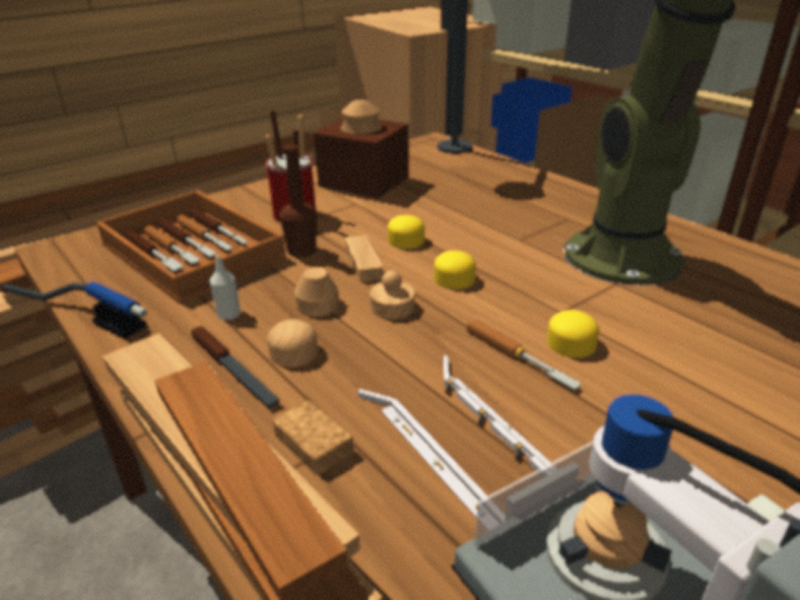

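View pics/top0.png

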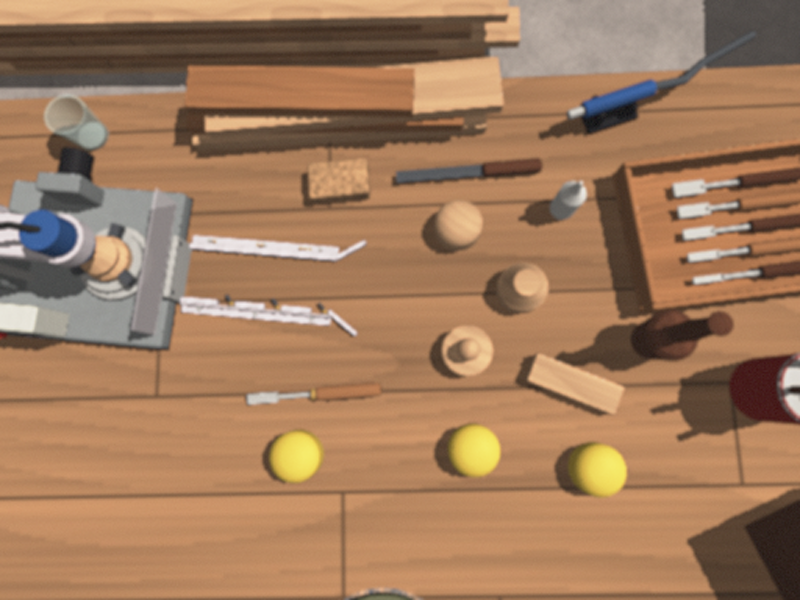

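The scene and top views agree. In the top view (800x600 px) the ball blank is at (467,350), the cone at (522,288) and the wooden dome at (459,225). Three yellow lookalikes are at (296,456), (474,450) and (598,470). The wooden one at (459,225) is blank_bun, because the yellow ones are excluded by the task text. The track rails run from about (185,270) to the flare at about (355,285), with the mouth facing right (world -y).

```bash
cat > h.py <<'E'
import numpy as np,cv2
def ray(d,uv):
    r=d["orientation"]@np.linalg.inv(d["intrinsics"])@np.array([uv[0],uv[1],1.]);return d["xyz"],r/np.linalg.norm(r)
def plane(d,uv,z):
    o,r=ray(d,uv);return o+r*(z-o[2])/r[2]
def tri(d1,u1,d2,u2):
    A=np.zeros((3,3));b=np.zeros(3);L=[]
    for d,u in((d1,u1),(d2,u2)):
        o,r=ray(d,u);P=np.eye(3)-np.outer(r,r);A+=P;b+=P@o;L.append((P,o))
    p=np.linalg.solve(A,b);return p,[np.linalg.norm(P@(p-o))*1e3 for P,o in L][0]
E
python3 - <<'E'
from h import *
T=dict(np.load("top.npz"));S=dict(np.load("scene.npz"));k=512/800
# tops, pixels in 800x600 (ball centre, cone top, bun top)
for n,a,b in(("ball",(468,350),(392,284)),("cone",(526,286),(318,274)),):
    p,e=tri(T,np.array(a)*k,S,np.array(b)*k);print(n,p.round(3),round(e,1))
# hough circles in top
g=cv2.cvtColor(cv2.resize(T["frame"],None,fx=3,fy=3,interpolation=cv2.INTER_CUBIC),cv2.COLOR_RGB2GRAY)
for n,(u,v) in dict(ball=(467,350),cone=(522,288),bun=(459,225)).items():
    cx,cy=int(u*k*3),int(v*k*3);c=g[cy-90:cy+90,cx-90:cx+90]
    H=cv2.HoughCircles(cv2.GaussianBlur(c,(0,0),2),cv2.HOUGH_GRADIENT,1.,20,param1=60,param2=12,minRadius=42,maxRadius=56)
    for x,y,r in H[0][:3]:
        uv=((x+cx-90)/3,(y+cy-90)/3);print(n,np.round(uv,1),r/3,plane(T,uv,.03).round(4))
# white rails
f=T["frame"];hsv=cv2.cvtColor(f,cv2.COLOR_RGB2HSV);m=((hsv[...,1]<50)&(hsv[...,2]>165)).astype(np.uint8)
m[:, :118]=0;m[:,240:]=0;m[:140]=0;m[225:]=0
n,l,st,ce=cv2.connectedComponentsWithStats(m)
for i in range(1,n):
    if st[i,4]>15:
        ys,xs=np.where(l==i);print(st[i],ce[i].round(1))
        for z in(.012,):
            q=np.array([plane(T,(x,y),z)[:2] for x,y in zip(xs,ys)])
            print(cv2.fitLine(q.astype(np.float32),cv2.DIST_HUBER,0,.01,.01).ravel().round(4),q.min(0).round(3),q.max(0).round(3))
a=cv2.resize(T["frame"][120:250,110:370,::-1],(800,400),interpolation=cv2.INTER_CUBIC);b=cv2.resize(S["frame"][140:350,150:420,::-1],(257,200))
cv2.imwrite("pics/crop1.png",a)
E
```

```text
ball [ 0.469 -0.143  0.046] 1.0
cone [ 0.563 -0.234  0.061] 1.6
ball [299.2 223.5] 16.433332 [ 0.4724 -0.1437  0.03  ]
ball [289.2 226.8] 14.533333 [ 0.4649 -0.1191  0.03  ]
cone [325.8 183.8] 18.066668 [ 0.5687 -0.2139  0.03  ]
cone [336.5 183.2] 14.400001 [ 0.5695 -0.2402  0.03  ]
bun [285.2 148.2] 14.233334 [ 0.6637 -0.1169  0.03  ]
bun [293.2 142.2] 15.099999 [ 0.6787 -0.1377  0.03  ]
[121 151 113  16 862] [173.2 158.2]
[0.1023 0.9948 0.6527 0.1745] [0.628 0.018] [0.677 0.312]
[118 190 110  25 917] [166.9 199.5]
[0.1386 0.9903 0.5445 0.1891] [0.503 0.035] [0.573 0.317]
```

View pics/crop1.png

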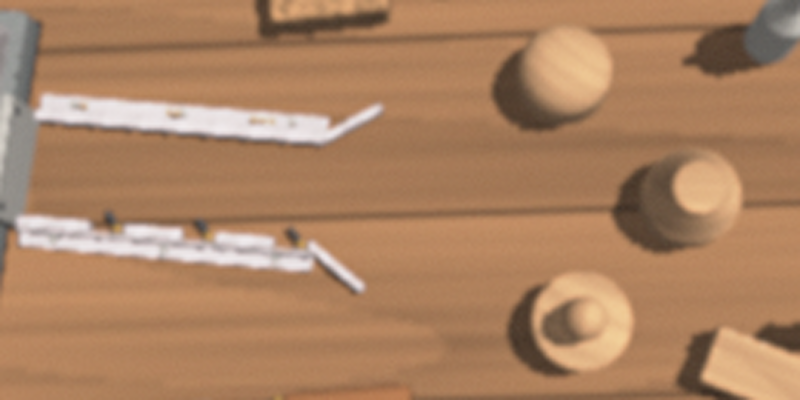

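The crop confirms three wooden turned blanks, with crop centres at ball (583,322), cone (691,196) and dome (568,70). None of them is yellow. The rail inner edges run from (40,122) to (325,145) on one side and from (125,226) to (273,238) on the other, where the three catches stick into the lane.

Run:
```python
from h import *
T=dict(np.load("top.npz"))
P=lambda u,v,z:plane(T,(110+u*260/800,120+v*130/400),z)[:2]
for n,u,v in(("ball",583,322),("cone",691,196),("bun",568,70)):print(n,P(u,v,.03).round(4),'r',0.5*np.linalg.norm(P(u+50,v,.03)-P(u-50,v,.03)).round(4))
U=[P(40,122,0),P(325,145,0)];L=[P(125,226,.012),P(273,238,.012)]
dirs=[(q[0]-q[1])/np.linalg.norm(q[0]-q[1]) for q in(U,L)];print(dirs)
d=sum(dirs);d/=np.linalg.norm(d);n=np.array([-d[1],d[0]])
print('width',(L[0]-U[0])@n,(L[1]-U[1])@n,(L[0]-U[1])@n,'dir',d,'yaw',np.degrees(np.arctan2(d[1],d[0])))
mid=((L[0]+L[1])/2@n+(U[0]+U[1])/2@n)/2
e=P(327,142,.006);e2=P(312,248,.012);s=P(12,160,.0)
print('mouth x',e@d,e2@d,'stop',P(40,100,0)@d,P(17,225,0)@d)
M=e@d*.5+e2@d*.5;o=M*d+mid*n;print('origin',o)
R=np.array([d,n])
for nm,p in dict(ball=P(583,322,.03),cone=P(691,196,.03),bun=P(568,70,.03),tip1=P(382,106,.012),tip2=P(362,290,.012),c1=P(112,214,.01),c2=P(202,226,.01),c3=P(292,232,.01)).items(): print(nm,(R@(p-o)*1e3).round(0))
for x in(-.045,0,.055,.133,.211,.25):print(x,(o+x*d).round(4))
```

```text
ball [ 0.4696 -0.1443] r 0.0395
cone [ 0.5683 -0.2354] r 0.0399
bun [ 0.6771 -0.1413] r 0.04105
[array([0.11620751, 0.99322496]), array([0.11182768, 0.99372761])]
width 0.08556973350791106 0.08474589653144673 0.08502185730327616 dir [0.11401787 0.9934787 ] yaw 83.45301944565836
mouth x 0.13364378103008992 0.135305319996521 stop 0.3876541441718218 0.3908536758194373
origin [0.58571602 0.0681368 ]
ball [-224.   91.]
cone [-304.  -17.]
bun [-198. -115.]
tip1 [-45. -77.]
tip2 [-44.  79.]
c1 [172.  33.]
c2 [95. 37.]
c3 [19. 36.]
-0.045 [0.5806 0.0234]
0 [0.5857 0.0681]
0.055 [0.592  0.1228]
0.133 [0.6009 0.2003]
0.211 [0.6098 0.2778]
0.25 [0.6142 0.3165]
```

```bash
cat > go.py <<'E'
# usage: go.py x y z phi ... (machine frame mm, deg): prints turn z and shifts in the present tool axes
import sys,numpy as np
from rig import manip
from scipy.spatial.transform import Rotation as R
s=manip.sense();Rt=np.array(s["tool_rot"]);p=np.array(s["ee_pos"])
d=np.array([.11402,.99348,0]);n=np.array([-.99348,.11402,0]);o=np.array([.5857,.0681,0])
print("t",round(s["t"],2),"now",[round(float(v)*1e3,1) for v in((p-o)@d,(p-o)@n,p[2])],"phi",round(np.degrees(np.arctan2(Rt[:,0]@n,Rt[:,0]@d)),1),"gap",round(s["finger_gap"]*1e3,1),"F",np.round(s["ft_force"],1))
a=np.array(sys.argv[1:],float).reshape(-1,4)
for x,y,z,f in a:
    c,q=np.cos(np.radians(f)),np.sin(np.radians(f))
    X=c*d+q*n;Z=np.array([0,0,-1.]);G=np.c_[X,np.cross(Z,X),Z]
    w=R.from_matrix(Rt.T@G).as_rotvec(degrees=True);t=o+(x*d+y*n)*1e-3+[0,0,z*1e-3]
    print((x,y,z,f),"rot",w.round(1),"shift",(Rt.T@(t-p)*1e3).round(0),"r",np.hypot(*t[:2]).round(3))
E
python3 go.py 220 220 250 -20  0 130 230 -38  -265 124 200 -38
python3 -c "
from rig import manip
import numpy as np
print(np.round(manip.snapshot('wrist')['T_tool_cam'],3))"
```

```text
t 0.1 now [486.0, 381.8, 230.3] phi 72.8 gap 85.1 F [-0.6  0.7  0.3]
(np.float64(220.0), np.float64(220.0), np.float64(250.0), np.float64(-20.0)) rot [-0.1  0.1 92.8] shift [-233. -206.  -19.] r 0.501
(np.float64(0.0), np.float64(130.0), np.float64(230.0), np.float64(-38.0)) rot [-1.000e-01  1.000e-01  1.108e+02] shift [-384. -390.    1.] r 0.464
(np.float64(-265.0), np.float64(124.0), np.float64(200.0), np.float64(-38.0)) rot [-1.000e-01  1.000e-01  1.108e+02] shift [-469. -641.   31.] r 0.469
[[ 0.    -0.961 -0.277  0.069]
 [ 1.     0.     0.     0.001]
 [-0.    -0.277  0.961 -0.142]
 [ 0.     0.     0.     1.   ]]
```

```bash
python3 -m pendant '[0,0,60,-233,-206,-19,50,0,0,60,-233,-206,-19,50,0,0,60,-233,-206,-19,50,0,0,60,-233,-206,-19,50,0,0,60,-233,-206,-19,50,0,0,60,-233,-206,-19,50,0,0,60,-233,-206,-19,50,0,0,60,-233,-206,-19,50,0,0,90,-384,-390,0,50,0,0,90,-384,-390,0,50,0,0,90,-384,-390,0,50,0,0,90,-384,-390,0,50]'
python3 go.py 0 130 230 -38  -265 124 200 -38
```

```text
t: 1.15
ee_pos: [0.4369, 0.1505, 0.2368]
tool_rot: [[0.343, 0.939, 0.0], [0.939, -0.343, 0.0], [0.0, -0.0, -1.0]]
ft_force: [0.5, 0.4, 0.5]
finger_gap: 0.0501
gripper_force: 0.0
t 1.15 now [64.9, 157.3, 236.8] phi -13.5 gap 50.1 F [0.5 0.4 0.5]
(np.float64(0.0), np.float64(130.0), np.float64(230.0), np.float64(-38.0)) rot [-0.  -0.  24.5] shift [-57.  42.   7.] r 0.464
(np.float64(-265.0), np.float64(124.0), np.float64(200.0), np.float64(-38.0)) rot [-0.  -0.  24.5] shift [-313.  109.   37.] r 0.469
```

```bash
python3 -m pendant '[0,0,24,-57,42,7,50,0,0,24,-57,42,7,50,0,0,24,-313,109,37,50,0,0,24,-313,109,37,50,0,0,24,-313,109,37,50,0,0,24,-313,109,37,50,0,0,24,-313,109,37,50,0,0,24,-313,109,37,50,0,0,24,-313,109,37,50,0,0,24,-313,109,37,50,0,0,24,-313,109,37,50,0,0,24,-313,109,37,50]' | head -1
python3 go.py -268 126 120 -38 -268 126 16 -38
python3 - <<'E'
from rig import manip
import cv2,numpy as np
for n in("wrist","top"):
    d=manip.snapshot(n);cv2.imwrite(f"pics/{n}1.png",d["frame"][:,:,::-1]);np.savez(n+"1.npz",**d)
a=cv2.imread("pics/wrist1.png");b=cv2.imread("pics/top1.png")[90:282,150:406]
cv2.imwrite("pics/both1.png",np.vstack([cv2.resize(a,(400,300)),cv2.resize(b,(400,300))]))
print(np.round(d["intrinsics"],1).tolist())
E
```

```text
t: 2.15
t 2.15 now [-261.4, 122.5, 199.9] phi -37.1 gap 49.9 F [-0.   1.2 -0.6]
(np.float64(-268.0), np.float64(126.0), np.float64(120.0), np.float64(-38.0)) rot [-0.  -0.   0.9] shift [-7.  1. 80.] r 0.468
(np.float64(-268.0), np.float64(126.0), np.float64(16.0), np.float64(-38.0)) rot [-0.  -0.   0.9] shift [ -7.   1. 184.] r 0.468
[[356.6, 0.0, 257.1], [0.0, 356.6, 192.1], [0.0, 0.0, 1.0]]
```

View pics/both1.png

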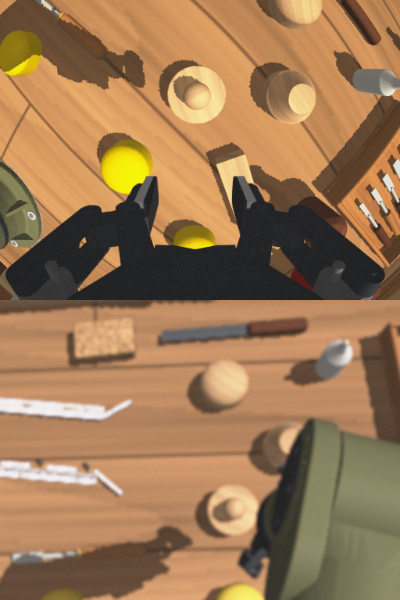

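The wrist half shows the ball blank centred between the fingertips, at about (196,95), with tips at (150,185) and (240,185). The offcut end lies at (218,158) to (243,150). The top half shows nothing has been disturbed. I'll cast those points before lowering.

Run:
```python
import numpy as np
from rig import manip
D=dict(np.load("wrist1.npz"));s=manip.sense();K=D["intrinsics"];T=D["T_tool_cam"];Rt=np.array(s["tool_rot"]);p=np.array(s["ee_pos"])
def c(u,v,z):
    a=np.array([u-K[0,2],v-K[1,2]])/K[0,0];th=np.linalg.norm(a);r=np.r_[a/th*np.sin(th),np.cos(th)]
    o=p+Rt@T[:3,3];r=Rt@T[:3,:3]@r;q=o+r*(z-o[2])/r[2]-[.5857,.0681,0]
    return np.round(1e3*np.array([q@[.11402,.99348,0],q@[-.99348,.11402,0]]))
k=1.28
print("ball rim c",c(197*k,95*k,.032),"ballcentre",c(197*k,95*k,.054))
print("offcut",c(218*k,158*k,.028),c(243*k,150*k,.028),"yellow near",c(150*k,178*k,.03))
print("cone top",c(302*k,98*k,.066),"bun",c(295*k,3*k,.03))
```

```text
ball rim c [-222.   88.] ballcentre [-221.   87.]
offcut [-312.  118.] [-324.   82.] yellow near [-276.  216.]
cone top [-300.  -20.] bun [-193. -109.]
```

```bash
python3 -m pendant '[0,0,1,-3,0,40,50,0,0,1,-3,0,80,50,0,0,1,-3,0,120,50,0,0,1,-3,0,150,50,0,0,1,-3,0,170,50,0,0,1,-3,0,184,50,0,0,1,-3,0,184,50,0,0,1,-3,0,184,50]'
python3 go.py -132 16 16 -38  -150 10 16 -25 -128 4 16 0 -20 0 16 0
```

```text
t: 2.92
ee_pos: [0.4317, -0.1801, 0.0157]
tool_rot: [[0.702, 0.712, -0.002], [0.712, -0.702, 0.0], [-0.001, -0.001, -1.0]]
ft_force: [1.0, -0.0, 0.3]
finger_gap: 0.0498
gripper_force: 0.0
t 2.92 now [-264.2, 124.7, 15.7] phi -38.1 gap 49.8 F [ 1.  -0.   0.3]
(np.float64(-132.0), np.float64(16.0), np.float64(16.0), np.float64(-38.0)) rot [-0.1  0.1 -0.1] shift [171.   4.  -0.] r 0.558
(np.float64(-150.0), np.float64(10.0), np.float64(16.0), np.float64(-25.0)) rot [ -0.1   0.1 -13.1] shift [161.  20.  -1.] r 0.564
(np.float64(-128.0), np.float64(4.0), np.float64(16.0), np.float64(0.0)) rot [ -0.1   0.  -38.1] shift [182.  11.  -1.] r 0.57
(np.float64(-20.0), np.float64(0.0), np.float64(16.0), np.float64(0.0)) rot [ -0.1   0.  -38.1] shift [269. -52.  -1.] r 0.585
```

```bash
python3 -m pendant '[0,0,0,10,0,0,50,0,0,0,22,0,0,50,0,0,0,34,0,0,50,0,0,0,46,0,0,50,0,0,0,58,0,0,50,0,0,0,70,0,0,50,0,0,0,82,0,0,50,0,0,0,94,0,0,50,0,0,0,106,0,0,50,0,0,0,118,0,0,50,0,0,0,128,0,0,50,0,0,0,135,0,0,50]'|grep force
python3 go.py -151 28 16 -28 -144 17 16 -18 -136 7 16 -8 -126 0 16 0 -106 0 16 0
```

```text
ft_force: [-1.5, -1.5, 2.5]
gripper_force: 1.6
t 3.92 now [-157.6, 40.1, 16.0] phi -38.1 gap 50.2 F [-1.5 -1.5  2.5]
(np.float64(-151.0), np.float64(28.0), np.float64(16.0), np.float64(-28.0)) rot [  0.   -0.  -10.1] shift [13.  5. -0.] r 0.546
(np.float64(-144.0), np.float64(17.0), np.float64(16.0), np.float64(-18.0)) rot [  0.   -0.  -20.1] shift [25. 10. -0.] r 0.557
(np.float64(-136.0), np.float64(7.0), np.float64(16.0), np.float64(-8.0)) rot [  0.   -0.  -30.1] shift [37. 13. -0.] r 0.567
(np.float64(-126.0), np.float64(0.0), np.float64(16.0), np.float64(0.0)) rot [  0.   -0.  -38.1] shift [50. 12. -0.] r 0.574
(np.float64(-106.0), np.float64(0.0), np.float64(16.0), np.float64(0.0)) rot [  0.   -0.  -38.1] shift [65. -0.  0.] r 0.575
```

```bash
python3 -m pendant '[0,0,-5,7,3,0,50,0,0,-10,13,5,0,50,0,0,-15,19,8,0,50,0,0,-20,25,10,0,50,0,0,-25,31,12,0,50,0,0,-30,37,13,0,50,0,0,-34,43,13,0,50,0,0,-38,50,12,0,50,0,0,-38,55,8,0,50,0,0,-38,60,4,0,50,0,0,-38,65,0,0,50,0,0,-38,65,0,0,50]'|grep force
python3 go.py -20 0 16 0
python3 - <<'E'
from rig import manip
import cv2,numpy as np
a=manip.snapshot("wrist")["frame"];b=manip.snapshot("top")["frame"][90:282,60:316]
cv2.imwrite("pics/both2.png",np.vstack([cv2.resize(a,(400,300)),cv2.resize(b,(400,300))])[:,:,::-1])
E
```

```text
ft_force: [0.2, 0.9, -1.7]
gripper_force: 0.0
t 4.92 now [-105.5, 1.0, 15.9] phi -0.1 gap 49.7 F [ 0.2  0.9 -1.7]
(np.float64(-20.0), np.float64(0.0), np.float64(16.0), np.float64(0.0)) rot [-0.  -0.1 -0.1] shift [86.  1.  0.] r 0.585
```

View pics/both2.png

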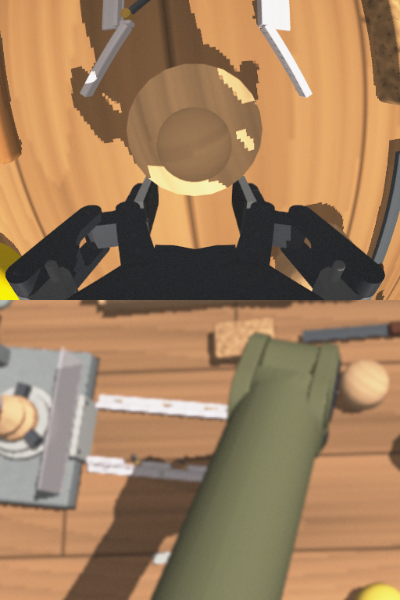

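The blank sits centred in the finger cradle at about (194,130), with the flare tips at (85,92) and (308,92), so it lines up with the lane. The bun is undisturbed. I'll push straight on.

```bash
python3 -m pendant '[0,0,0,10,0,0,50,0,0,0,20,0,0,50,0,0,0,30,0,0,50,0,0,0,40,1,0,50,0,0,0,50,1,0,50,0,0,0,60,1,0,50,0,0,0,70,1,0,50,0,0,0,80,1,0,50,0,0,0,90,1,0,50,0,0,0,100,1,0,50,0,0,0,110,1,0,50,0,0,0,120,1,0,50]'|grep force
python3 -m pendant '[0,2,0,10,0,0,50,0,4,0,18,0,0,50,0,6,0,26,0,0,50,0,8,0,34,0,0,50,0,10,0,42,0,0,50,0,12,0,50,0,0,50,0,14,0,58,0,0,50,0,15,0,66,0,0,50,0,15,0,74,0,0,50,0,15,0,82,0,0,50,0,15,0,90,0,0,50,0,15,0,90,0,0,50]'|grep force
python3 go.py 170 0 16 0
```

```text
ft_force: [0.2, -2.2, 0.8]
gripper_force: 0.7
ft_force: [-0.4, -0.0, 0.1]
gripper_force: 0.0
t 7.02 now [106.1, 0.2, 16.2] phi 0.1 gap 49.9 F [-0.4 -0.   0.1]
(np.float64(170.0), np.float64(0.0), np.float64(16.0), np.float64(0.0)) rot [ -0.  -15.1   0.1] shift [62.  0. 17.] r 0.65
```

```bash
python3 -m pendant '[0,0,0,6,0,1.5,50,0,0,0,12,0,3,50,0,0,0,18,0,5,50,0,0,0,24,0,6.5,50,0,0,0,29,0,8,50,0,0,0,34,0,9,50,0,0,0,39,0,10.5,50,0,0,0,44,0,12,50,0,0,0,48,0,13,50,0,0,0,52,0,14,50,0,0,0,54,0,14.5,50,0,0,0,55,0,15,50]'|grep force
python3 go.py 170 0 16 0
python3 - <<'E'
from rig import manip
import cv2,numpy as np
np.save("w3",manip.snapshot("wrist")["frame"])
a=manip.snapshot("wrist")["frame"];b=manip.snapshot("scene")["frame"][192:384,220:476]
cv2.imwrite("pics/both3.png",np.vstack([cv2.resize(a,(400,300)),cv2.resize(b,(400,300))])[:,:,::-1])
E
```

```text
ft_force: [-0.2, -2.3, 1.1]
gripper_force: 1.1
t 8.02 now [159.7, -0.9, 15.9] phi -0.1 gap 49.5 F [-0.2 -2.3  1.1]
(np.float64(170.0), np.float64(0.0), np.float64(16.0), np.float64(0.0)) rot [  0.  -15.   -0.1] shift [10. -1.  3.] r 0.65
```

View pics/both3.png

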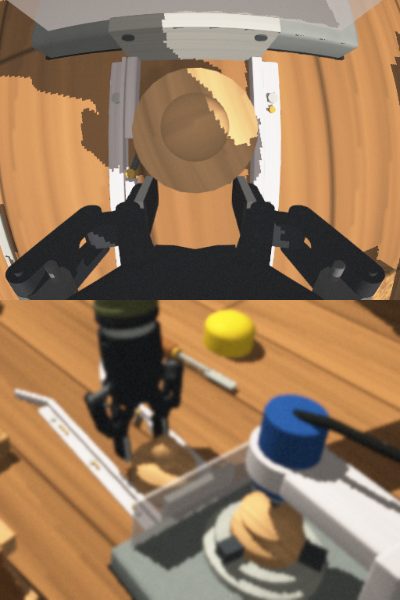

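The blank is in the lane, and a gap of about 10 mm to the stop plate remains at image row 60. The camera clears the guard. I'll creep on until it meets the stop.

```bash
python3 -m pendant '[0,0,0,2,0,0.5,50,0,0,0,4,0,1,50,0,0,0,6,0,1.5,50,0,0,0,8,0,2,50,0,0,0,9,0,2.5,50,0,0,0,10,0,2.5,50,0,0,0,10,0,2.5,50]'|grep force
python3 go.py
python3 -m pendant '[0,0,0,1,0,0.3,50,0,0,0,2,0,0.6,50,0,0,0,2,0,0.6,50]'|grep force
python3 go.py
python3 -m pendant '[0,0,0,1,0,0.3,50,0,0,0,2,0,0.6,50,0,0,0,2,0,0.6,50]'|grep force
python3 go.py
```

```text
ft_force: [1.0, -0.6, 0.1]
gripper_force: 0.3
t 8.75 now [169.8, -0.7, 15.9] phi -0.1 gap 49.9 F [ 1.  -0.6  0.1]
ft_force: [-0.8, -0.9, -0.2]
gripper_force: 0.4
t 9.0 now [171.8, -0.9, 15.9] phi -0.2 gap 49.8 F [-0.8 -0.9 -0.2]
ft_force: [-0.6, -1.2, 0.0]
gripper_force: 0.4
t 9.25 now [173.9, -1.0, 15.9] phi -0.1 gap 50.3 F [-0.6 -1.2  0. ]
```

```bash
python3 -m pendant '[0,0,0,1,0,0.3,50,0,0,0,2,0,0.6,50,0,0,0,2,0,0.6,50]'|grep ft_force
python3 go.py
python3 -m pendant '[0,0,0,1,0,0.3,50,0,0,0,2,0,0.6,50,0,0,0,2,0,0.6,50]'|grep ft_force
python3 go.py
python3 - <<'E'
from rig import manip
import cv2
a=manip.snapshot("wrist")["frame"]
cv2.imwrite("pics/w4.png",cv2.resize(a[60:300,120:380],(650,600),interpolation=cv2.INTER_CUBIC)[:,:,::-1])
E
```

```text
ft_force: [-0.4, 0.1, -0.8]
t 9.5 now [176.0, -1.0, 15.9] phi -0.1 gap 50.3 F [-0.4  0.1 -0.8]
ft_force: [-1.5, -3.5, 1.3]
t 9.75 now [176.7, -1.2, 15.7] phi -0.2 gap 49.9 F [-1.5 -3.5  1.3]
```

View pics/w4.png

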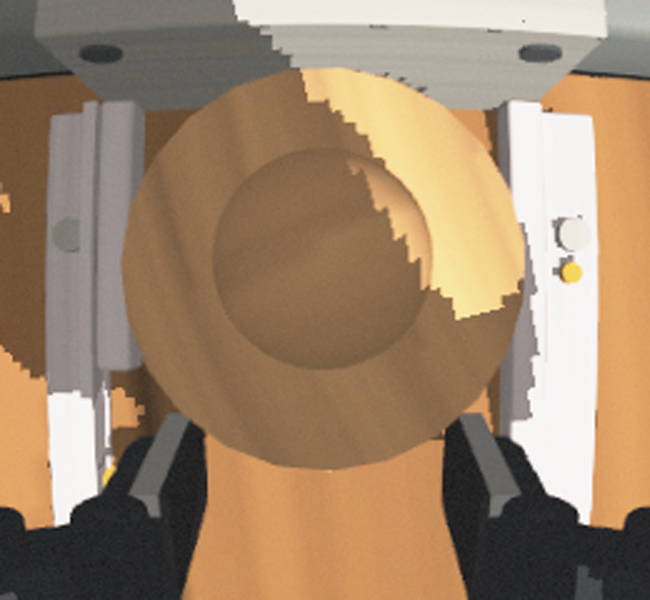

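Force rose to 3.5 N at tool x = 176.7, and the picture shows the blank against the plate, so station 1 is home. I'll back off, raise and head behind the cone.

```bash
python3 -m pendant '[0,0,0,-10,0,-2.6,50,0,0,0,-24,0,-6.2,50,0,0,0,-38,0,-10,50,0,0,0,-52,0,-13,50,0,-8,0,-66,0,-30,50,0,-15,0,-70,0,-60,50,0,-15,0,-76,0,-90,50,0,-15,0,-80,0,-110,50,0,-15,0,-80,0,-110,50]'|grep ft_force
python3 go.py -60 0 130 0 -358 -24 130 7
python3 - <<'E'
from rig import manip
import cv2
a=manip.snapshot("wrist")["frame"]
cv2.imwrite("pics/w5.png",cv2.resize(a[0:240,100:400],(750,600),interpolation=cv2.INTER_CUBIC)[:,:,::-1])
E
```

```text
ft_force: [1.2, -0.7, 0.3]
t 10.55 now [69.7, -3.9, 106.1] phi -0.3 gap 50.1 F [ 1.2 -0.7  0.3]
(np.float64(-60.0), np.float64(0.0), np.float64(130.0), np.float64(0.0)) rot [ 0.4 -0.1 -0.3] shift [-130.   -3.  -24.] r 0.579
(np.float64(-358.0), np.float64(-24.0), np.float64(130.0), np.float64(7.0)) rot [ 0.4 -0.1 -7.3] shift [-428.   23.  -25.] r 0.639
```

View pics/w5.png

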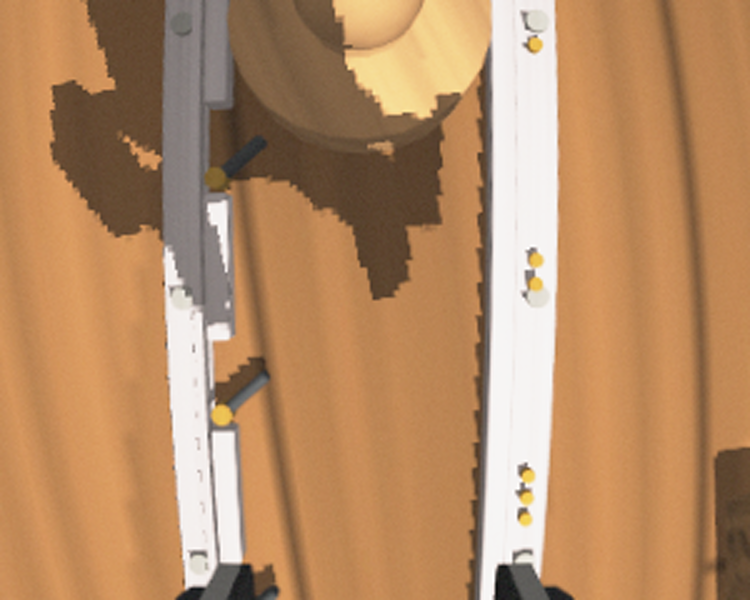

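Catch 1 at (240,160) is sprung out behind the ball blank, at the same angle as the free catch 2 at (245,395). Next is the cone.

```bash
python3 -m pendant '[0,0,-2,-35,1,-25,50,0,0,-3,-75,4,-25,50,0,0,-5,-115,6,-25,50,0,0,-5,-155,8,-25,50,0,0,-5,-195,10,-25,50,0,0,-5,-235,12,-25,50,0,0,-5,-275,14,-25,50,0,0,-5,-315,16,-25,50,0,0,-5,-355,18,-25,50,0,0,-5,-400,20,-25,50,0,0,-5,-425,22,-25,50,0,0,-5,-425,22,-25,50]'|grep ft_force
python3 go.py -356 -23 16 5
python3 - <<'E'
from rig import manip
import cv2
a=manip.snapshot("wrist")["frame"]
cv2.imwrite("pics/w6.png",a[:,:,::-1])
E
```

```text
ft_force: [-0.5, -0.1, 0.0]
t 11.6 now [-362.9, -18.2, 125.2] phi 4.2 gap 50.0 F [-0.5 -0.1  0. ]
(np.float64(-356.0), np.float64(-23.0), np.float64(16.0), np.float64(5.0)) rot [-0.1  0.3 -0.8] shift [  7.   6. 109.] r 0.637
```

View pics/w6.png

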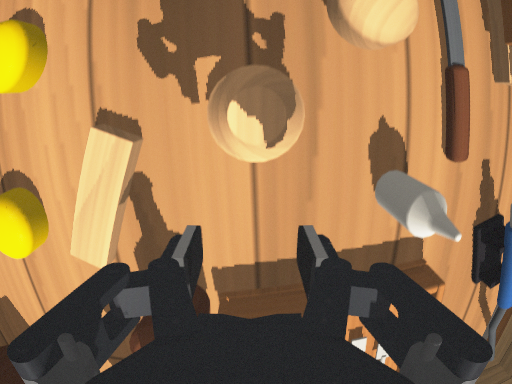

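The cone is centred ahead at (256,113), and the lateral error is about 6 mm to the right. The offcut (105,190) and bottle (410,205) are well clear of the fingers' way down.

```bash
python3 -m pendant '[0,0,0,5,6,30,50,0,0,-1,7,6,60,50,0,0,-1,7,6,85,50,0,0,-1,7,6,100,50,0,0,-1,7,6,109,50,0,0,-1,7,6,109,50]'|grep ft_force
python3 -m pendant '[0,0,0,10,0,0,50,0,0,0,20,0,0,50,0,0,0,30,0,0,50,0,0,0,40,0,0,50,0,0,0,50,0,0,50,0,0,0,60,0,0,50,0,0,0,70,0,0,50,0,0,0,80,0,0,50,0,0,0,90,0,0,50,0,0,0,100,0,0,50,0,0,0,110,0,0,50,0,0,0,120,0,0,50]'|grep ft_force
python3 go.py -180 -6 16 4 -126 -1 16 0 -106 0 16 0
```

```text
ft_force: [-0.6, 0.1, 0.2]
ft_force: [-0.6, -5.3, 5.4]
t 13.15 now [-225.9, -14.9, 17.7] phi 5.8 gap 50.0 F [-0.6 -5.3  5.4]
(np.float64(-180.0), np.float64(-6.0), np.float64(16.0), np.float64(4.0)) rot [0.  0.  1.8] shift [47. -4.  2.] r 0.582
(np.float64(-126.0), np.float64(-1.0), np.float64(16.0), np.float64(0.0)) rot [0.  0.  5.8] shift [101.  -4.   2.] r 0.575
(np.float64(-106.0), np.float64(0.0), np.float64(16.0), np.float64(0.0)) rot [0.  0.  5.8] shift [121.  -3.   2.] r 0.575
```

```bash
python3 -m pendant '[0,0,0,10,-1,0,50,0,0,0,20,-2,0,50,0,0,0,30,-3,1,50,0,0,1,40,-4,1,50,0,0,2,50,-4,1,50,0,0,3,60,-4,1,50,0,0,4,70,-4,1,50,0,0,5,80,-4,1,50,0,0,6,90,-4,1,50,0,0,6,101,-4,1,50,0,0,6,111,-3,1,50,0,0,6,121,-2,1,50]'|grep ft_force
python3 - <<'E'
from rig import manip
import cv2,numpy as np
a=manip.snapshot("wrist")["frame"]
cv2.imwrite("pics/w7.png",a[:,:,::-1])
E
python3 go.py -20 0 16 0
```

```text
ft_force: [-1.0, -6.1, 6.9]
t 14.2 now [-102.9, 0.1, 16.3] phi -0.0 gap 49.9 F [-0.3 -3.2  6.1]
(np.float64(-20.0), np.float64(0.0), np.float64(16.0), np.float64(0.0)) rot [-0.  -0.1 -0. ] shift [83.  0.  0.] r 0.585
```

View pics/w7.png

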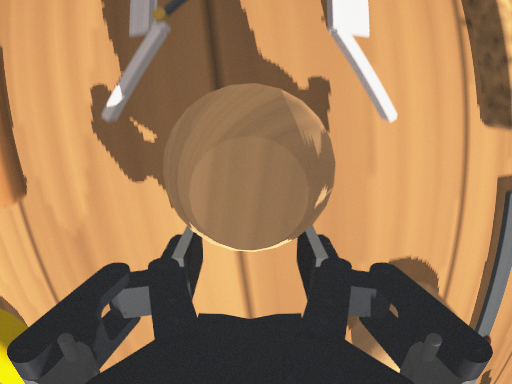

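The cone is centred in the cradle at (250,167) and in line with the flare at (110,115) and (392,115). I'll push on into station 2.

```bash
python3 -m pendant '[0,0,0,10,0,0,50,0,0,0,20,0,0,50,0,0,0,30,0,0,50,0,0,0,40,0,0,50,0,0,0,50,0,0,50,0,0,0,60,0,0,50,0,0,0,70,0,0,50,0,0,0,80,0,0,50,0,0,0,90,0,0,50,0,0,0,100,0,0,50,0,0,0,110,0,0,50,0,0,0,120,0,0,50]'|grep ft_force
python3 -m pendant '[0,3,0,8,0,0,50,0,6,0,16,0,0,50,0,9,0,24,0,0,50,0,12,0,32,0,0,50,0,15,0,40,0,0,50,0,15,0,48,0,0,50,0,15,0,56,0,0,50,0,15,0,62,0,0,50,0,15,0,66,0,0,50,0,15,0,70,0,0,50,0,15,0,72,0,0,50,0,15,0,72,0,0,50]'|grep ft_force
python3 go.py 98 0 16 0
```

```text
ft_force: [-0.0, -5.0, 6.5]
ft_force: [-0.4, 0.3, -1.2]
t 16.2 now [87.6, -0.5, 16.3] phi -0.1 gap 49.7 F [-0.4  0.3 -1.2]
(np.float64(98.0), np.float64(0.0), np.float64(16.0), np.float64(0.0)) rot [ -0.  -15.   -0.1] shift [10. -1.  3.] r 0.619
```

```bash
python3 -m pendant '[0,0,0,2,0,0.5,50,0,0,0,4,0,1,50,0,0,0,6,0,1.5,50,0,0,0,7,0,1.8,50,0,0,0,8,0,2,50,0,0,0,8,0,2,50]'|grep ft_force
python3 go.py
python3 -m pendant '[0,0,0,1,0,0.3,50,0,0,0,2,0,0.6,50,0,0,0,2,0,0.6,50]'|grep ft_force
python3 go.py
python3 -m pendant '[0,0,0,1,0,0.3,50,0,0,0,1.5,0,0.4,50,0,0,0,1.5,0,0.4,50]'|grep ft_force
python3 go.py
```

```text
ft_force: [-0.3, -0.5, -1.2]
t 16.7 now [94.4, -0.8, 16.4] phi -0.2 gap 50.3 F [-0.3 -0.5 -1.2]
ft_force: [0.0, -0.1, -0.2]
t 16.95 now [96.6, -0.9, 16.4] phi -0.2 gap 50.0 F [ 0.  -0.1 -0.2]
ft_force: [-0.1, -0.5, 0.2]
t 17.2 now [98.1, -1.0, 16.4] phi -0.2 gap 50.6 F [-0.1 -0.5  0.2]
```

```bash
python3 -m pendant '[0,0,0,1,0,0.3,50,0,0,0,1.5,0,0.4,50,0,0,0,1.5,0,0.4,50]'|grep ft_force
python3 go.py
python3 -m pendant '[0,0,0,0.5,0,0.1,50,0,0,0,1,0,0.3,50,0,0,0,1,0,0.3,50]'|grep ft_force
python3 go.py
python3 - <<'E'
from rig import manip
import cv2,numpy as np
a=manip.snapshot("wrist")["frame"]
cv2.imwrite("pics/w8.png",a[:,:,::-1])
E
```

```text
ft_force: [-0.4, -3.3, 0.1]
t 17.45 now [98.6, -1.1, 16.3] phi -0.2 gap 49.8 F [-0.4 -3.3  0.1]
ft_force: [-0.7, -5.3, 0.9]
t 17.7 now [98.8, -1.1, 16.2] phi -0.2 gap 49.9 F [-0.7 -5.3  0.9]
```

View pics/w8.png

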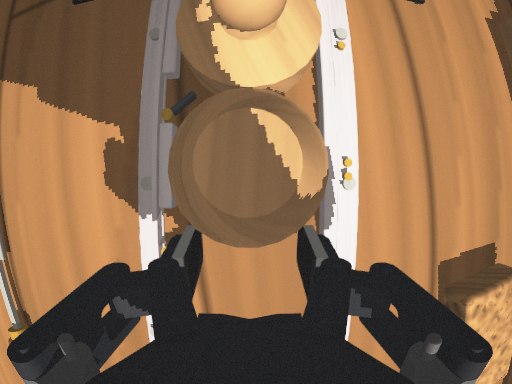

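Force rose to 5.3 N at tool x = 98.8, exactly 78 mm short of station 1, and the picture shows the cone against the ball blank, so it is home. I've used up my allowance of viewed pictures, so from here I check by numbers only.

```bash
python3 -m pendant '[0,0,0,-10,0,-2.6,50,0,0,0,-24,0,-6.2,50,0,0,0,-38,0,-10,50,0,0,0,-52,0,-13,50,0,-8,0,-66,0,-30,50,0,-15,0,-70,0,-60,50,0,-15,0,-76,0,-90,50,0,-15,0,-80,0,-110,50,0,-15,0,-80,0,-110,50]'|grep ft_force
python3 go.py -231 -151 150 48
cat > wc.py <<'E'
import numpy as np,cv2
from rig import manip
def shot():
    s=manip.sense();D=manip.snapshot("wrist");K=D["intrinsics"];T=np.array(D["T_tool_cam"]);Rt=np.array(s["tool_rot"]);p=np.array(s["ee_pos"])
    def c(u,v,z):
        a=np.array([u-K[0,2],v-K[1,2]])/K[0,0];th=np.linalg.norm(a)+1e-9;r=np.r_[a/th*np.sin(th),np.cos(th)]
        o=p+Rt@T[:3,3];r=Rt@T[:3,:3]@r;q=o+r*(z-o[2])/r[2]-[.5857,.0681,0]
        return 1e3*np.array([q@[.11402,.99348,0],q@[-.99348,.11402,0]])
    return D["frame"],c
def catches(f,c):
    # rectify the lane (machine mm, 1 px = 0.5 mm, z=10 mm) by casting each lane cell: dark steel in the +y strip
    pass
E
python3 - <<'E'
from wc import *
f,c=shot();np.save("w9",f)
hsv=cv2.cvtColor(f,cv2.COLOR_RGB2HSV)
m=((hsv[...,1]<90)&(hsv[...,2]<110)).astype(np.uint8);m[225:]=0
n,l,st,ce=cv2.connectedComponentsWithStats(m)
for i in range(1,n):
    if 25<st[i,4]<900:
        q=c(*ce[i],.008)
        if abs(q[1])<60: 
            ys,xs=np.where(l==i);Q=np.array([c(x,y,.010) for x,y in zip(xs,ys)])
            v=cv2.fitLine(Q.astype(np.float32),cv2.DIST_L2,0,.01,.01).ravel();print(st[i],q.round(0),'ang',np.degrees(np.arctan2(v[1],v[0])).round(1),Q.min(0).round(0),Q.max(0).round(0))
E
```

```text
ft_force: [0.4, -0.4, -0.3]
t 18.5 now [-7.4, -3.8, 106.6] phi -0.3 gap 50.1 F [ 0.4 -0.4 -0.3]
(np.float64(-231.0), np.float64(-151.0), np.float64(150.0), np.float64(48.0)) rot [  0.4   0.1 -48.3] shift [-223.  149.  -43.] r 0.732
[184  17  10  28  79] [122.  41.] ang -8.2 [113.  39.] [136.  46.]
[294  25   2 106 135] [ 88. -42.] ang -0.2 [ 42. -43.] [128. -42.]
[180  34   2  44  67] [104.  49.] ang -0.0 [86. 48.] [122.  49.]
[189  55  18  17 122] [97. 35.] ang -50.3 [90. 28.] [103.  42.]
[292 137   3  33  46] [ 23. -42.] ang 0.5 [  9. -43.] [ 36. -41.]
[191 149  17  15  58] [21. 36.] ang -51.3 [15. 29.] [27. 42.]
```

Catch 2 measures -50.3°, against -51.3° for the free catch 3, so it is sprung out. Next is the bun.

```bash
python3 -m pendant '[0,0,-6,-25,15,-20,50,0,0,-12,-55,35,-40,50,0,0,-18,-85,55,-43,50,0,0,-24,-115,75,-43,50,0,0,-30,-145,95,-43,50,0,0,-36,-175,115,-43,50,0,0,-42,-200,135,-43,50,0,0,-48,-223,149,-43,50,0,0,-48,-223,149,-43,50,0,0,-48,-223,149,-43,50]'|grep ft_force
python3 go.py -231 -151 24 48
python3 - <<'E'
from wc import *
f,c=shot();np.save("w10",f)
# expected bun pixel by scanning rays; then Hough circle, and boundary of rasp (dark/greyish) 
g=cv2.cvtColor(f,cv2.COLOR_RGB2GRAY)
H=cv2.HoughCircles(cv2.GaussianBlur(g[:240],(0,0),1.5),cv2.HOUGH_GRADIENT,1.,30,param1=80,param2=18,minRadius=35,maxRadius=65)
for x,y,r in H[0][:4]:
    A=[c(x+r*np.cos(t),y+r*np.sin(t),.03) for t in np.arange(0,6.28,.4)];print((x,y,r),c(x,y,.03).round(0),'R',np.mean([np.linalg.norm(a-np.mean(A,0)) for a in A]).round(1))
hsv=cv2.cvtColor(f,cv2.COLOR_RGB2HSV)
m=((hsv[...,1]<110)&(hsv[...,2]<140)).astype(np.uint8)
n,l,st,ce=cv2.connectedComponentsWithStats(m)
for i in range(1,n):
    if 150<st[i,4]<6000:
        q=c(*ce[i],.02);ys,xs=np.where(l==i);Q=np.array([c(x,y,.02) for x,y in zip(xs,ys)]);print('grey',st[i],q.round(0),Q.min(0).round(0),Q.max(0).round(0))
E
```

```text
ft_force: [0.6, 0.6, -0.9]
t 19.38 now [-232.1, -148.0, 142.6] phi 47.5 gap 49.9 F [ 0.6  0.6 -0.9]
(np.float64(-231.0), np.float64(-151.0), np.float64(24.0), np.float64(48.0)) rot [-0.1 -0.1 -0.5] shift [ -2.   3. 119.] r 0.732
(np.float32(257.5), np.float32(124.5), np.float32(44.1)) [-192. -115.] R 38.1
(np.float32(459.5), np.float32(60.5), np.float32(36.2)) [  11. -197.] R 46.3
(np.float32(428.5), np.float32(54.5), np.float32(42.4)) [ -19. -170.] R 48.5
(np.float32(272.5), np.float32(96.5), np.float32(53.0)) [-166. -106.] R 45.8
```

```bash
python3 -m pendant '[0,0,3,1,3,25,40,0,0,5.5,1,3,55,40,0,0,5.5,1,3,85,40,0,0,5.5,1,3,110,40,0,0,5.5,1,3,125,40,0,0,5.5,1,3,125,40,0,0,5.5,1,3,125,40]'|grep -v rot
python3 go.py -225 -145 17 42 -196 -117 17 46 -169 -84 17 46 -148 -55 17 42 -138.5 -32 17 30 -133 -14.5 17 15 -124.5 0 17 0
```

```text
t: 20.02
ee_pos: [0.7088, -0.1719, 0.0194]
ft_force: [0.7, -0.6, 0.7]
finger_gap: 0.0403
gripper_force: 0.0
t 20.02 now [-224.3, -149.7, 19.4] phi 42.4 gap 40.3 F [ 0.7 -0.6  0.7]
(np.float64(-225.0), np.float64(-145.0), np.float64(17.0), np.float64(42.0)) rot [-0.  -0.1  0.4] shift [ 3. -4.  2.] r 0.725
(np.float64(-196.0), np.float64(-117.0), np.float64(17.0), np.float64(46.0)) rot [-0.  -0.1 -3.6] shift [43. -5.  2.] r 0.694
(np.float64(-169.0), np.float64(-84.0), np.float64(17.0), np.float64(46.0)) rot [-0.  -0.1 -3.6] shift [ 85. -11.   3.] r 0.659
(np.float64(-148.0), np.float64(-55.0), np.float64(17.0), np.float64(42.0)) rot [-0.  -0.1  0.4] shift [120. -18.   3.] r 0.629
(np.float64(-138.5), np.float64(-32.0), np.float64(17.0), np.float64(30.0)) rot [-0.  -0.1 12.4] shift [143. -29.   3.] r 0.606
(np.float64(-133.0), np.float64(-14.5), np.float64(17.0), np.float64(15.0)) rot [-0.1 -0.1 27.4] shift [159. -38.   3.] r 0.589
(np.float64(-124.5), np.float64(0.0), np.float64(17.0), np.float64(0.0)) rot [-0.1 -0.1 42.4] shift [175. -43.   3.] r 0.574
```

```bash
python3 -m pendant '[0,0,0,6,-2,1,40,0,0,-1,16,-3,1,40,0,0,-2,26,-4,2,40,0,0,-3.5,36,-5,2,40,0,0,-3.5,45,-6,2,40,0,0,-3.5,55,-7,2,40,0,0,-3.5,65,-8,3,40,0,0,-3.5,75,-9,3,40,0,0,-3.5,85,-11,3,40,0,0,-2,96,-13,3,40,0,0,-1,106,-15,3,40,0,0,0,112,-17,3,40]'|grep ft_force
cat > bun.py <<'E'
from wc import *
f,c=shot();g=cv2.cvtColor(f,cv2.COLOR_RGB2GRAY)
H=cv2.HoughCircles(cv2.GaussianBlur(g[:270],(0,0),1.5),cv2.HOUGH_GRADIENT,1.,30,param1=70,param2=16,minRadius=70,maxRadius=95)
for x,y,r in H[0][:3]: print((x,y,r),'bun',c(x,y,.032).round(0))
E
python3 bun.py; python3 go.py -148 -55 17 42 -138.5 -32 17 30 -133 -14.5 17 15 -124.5 0 17 0 -104 0 17 0
```

```text
ft_force: [2.9, -1.9, 4.1]
(np.float32(249.5), np.float32(159.5), np.float32(85.4)) bun [-119.  -31.]
t 21.07 now [-152.4, -60.0, 16.4] phi 42.3 gap 39.9 F [1.  0.2 1.2]
(np.float64(-148.0), np.float64(-55.0), np.float64(17.0), np.float64(42.0)) rot [-0.  -0.2  0.3] shift [ 7. -1. -1.] r 0.629
(np.float64(-138.5), np.float64(-32.0), np.float64(17.0), np.float64(30.0)) rot [-0.1 -0.2 12.3] shift [ 29. -11.  -1.] r 0.606
(np.float64(-133.0), np.float64(-14.5), np.float64(17.0), np.float64(15.0)) rot [-0.1 -0.1 27.3] shift [ 45. -21.  -0.] r 0.589
(np.float64(-124.5), np.float64(0.0), np.float64(17.0), np.float64(0.0)) rot [-0.1 -0.1 42.3] shift [ 61. -26.  -0.] r 0.574
(np.float64(-104.0), np.float64(0.0), np.float64(17.0), np.float64(0.0)) rot [-0.1 -0.1 42.3] shift [ 76. -12.  -0.] r 0.575
```

```bash
python3 -m pendant '[0,0,0,7,-1,0,40,0,0,4,15,-5,0,40,0,0,8,22,-8,0,40,0,0,12,29,-11,0,40,0,0,17,34,-14,0,40,0,0,22,40,-18,0,40,0,0,27,45,-21,0,40,0,0,32,50,-23,0,40,0,0,37,56,-25,0,40,0,0,42,61,-26,0,40,0,0,42,68,-19,0,40,0,0,42,76,-12,0,40]'|grep ft_force
python3 bun.py; python3 go.py -20 0 16 0
```

```text
ft_force: [1.1, -0.7, -0.7]
(np.float32(247.5), np.float32(161.5), np.float32(87.8)) bun [-61.  -1.]
t 22.12 now [-101.9, -1.2, 15.9] phi 0.6 gap 40.0 F [-0.   1.5  0. ]
(np.float64(-20.0), np.float64(0.0), np.float64(16.0), np.float64(0.0)) rot [-0.1 -0.1  0.6] shift [82. -0.  0.] r 0.585
```

```bash
python3 -m pendant '[0,0,0,10,0,0,40,0,0,0,20,0,0,40,0,0,0,30,0,0,40,0,0,0,40,0,0,40,0,0,0,50,0,0,40,0,0,0,60,0,0,40,0,0,0,70,0,0,40,0,0,0,80,0,0,40,0,0,0,90,0,0,40,0,0,0,98,0,0,40,0,0,0,104,0,0,40,0,0,0,108,0,0,40]'|grep ft_force
python3 go.py
python3 -m pendant '[0,0,0,2,0,0,40,0,0,0,4,0,0,40,0,0,0,6,0,0,40,0,0,0,6,0,0,40]'|grep ft_force
python3 go.py; python3 bun.py
python3 -m pendant '[0,0,0,1,0,0,40,0,0,0,2,0,0,40,0,0,0,2,0,0,40]'|grep ft_force
python3 go.py
```

```text
ft_force: [0.4, -0.3, -1.6]
t 23.12 now [3.0, -1.6, 16.9] phi 0.4 gap 39.9 F [ 0.4 -0.3 -1.6]
ft_force: [-0.1, -0.6, -0.5]
t 23.45 now [7.8, -1.4, 16.8] phi 0.3 gap 40.4 F [-0.1 -0.6 -0.5]
(np.float32(247.5), np.float32(161.5), np.float32(87.8)) bun [53. -1.]
(np.float32(83.5), np.float32(203.5), np.float32(83.4)) bun [32. 82.]
(np.float32(397.5), np.float32(208.5), np.float32(71.1)) bun [ 31. -76.]
ft_force: [-0.5, -1.1, -0.4]
t 23.75 now [9.6, -1.5, 16.9] phi 0.3 gap 39.9 F [-0.5 -1.1 -0.4]
```

```bash
python3 -m pendant '[0,0,0,1,0,0,40,0,0,0,2,0,0,40,0,0,0,3,0,0,40,0,0,0,3,0,0,40]'|grep ft_force
python3 go.py
python3 -m pendant '[0,0,0,1,0,0,40,0,0,0,2,0,0,40,0,0,0,2,0,0,40]'|grep ft_force
python3 go.py
python3 -m pendant '[0,0,0,1,0,0,40,0,0,0,2,0,0,40,0,0,0,2,0,0,40]'|grep ft_force
python3 go.py
```

```text
ft_force: [0.5, -0.6, 0.2]
t 24.08 now [13.0, -1.6, 16.9] phi 0.4 gap 39.6 F [ 0.5 -0.6  0.2]
ft_force: [-0.7, -1.3, 0.2]
t 24.33 now [14.4, -1.6, 16.8] phi 0.3 gap 39.8 F [-0.7 -1.3  0.2]
ft_force: [0.0, -5.4, 1.0]
t 24.58 now [14.7, -1.6, 16.8] phi 0.3 gap 40.2 F [ 0.  -5.4  1. ]
```

Firm contact at 14.7 with 5.4 N, so the blank is home. I'll withdraw and check all three catches by number.

```bash
python3 -m pendant '[0,0,0,-10,0,0,40,0,0,0,-24,0,0,40,0,0,0,-38,0,0,40,0,0,0,-52,0,-5,40,0,0,0,-60,0,-30,40,0,0,0,-64,0,-65,40,0,0,0,-64,0,-100,40,0,0,0,-64,0,-130,40,0,0,0,-64,0,-130,40,0,0,0,-64,0,-130,40]'|grep ft_force
python3 go.py
python3 - <<'E'
from wc import *
f,c=shot()
hsv=cv2.cvtColor(f,cv2.COLOR_RGB2HSV)
m=((hsv[...,1]<90)&(hsv[...,2]<110)).astype(np.uint8);m[225:]=0
n,l,st,ce=cv2.connectedComponentsWithStats(m)
for i in range(1,n):
    if 20<st[i,4]<900:
        q=c(*ce[i],.010)
        if 10<q[1]<60 and q[0]>0:
            ys,xs=np.where(l==i);Q=np.array([c(x,y,.010) for x,y in zip(xs,ys)])
            v=cv2.fitLine(Q.astype(np.float32),cv2.DIST_L2,0,.01,.01).ravel();print(st[i],q.round(0),'ang',np.degrees(np.arctan2(v[1],v[0])).round(1),Q.min(0).round(0),Q.max(0).round(0))
g=cv2.cvtColor(f,cv2.COLOR_RGB2GRAY)
H=cv2.HoughCircles(cv2.GaussianBlur(g[:240],(0,0),1.5),cv2.HOUGH_GRADIENT,1.,40,param1=70,param2=16,minRadius=35,maxRadius=65)
for x,y,r in H[0][:5]: print((x,y,r),c(x,y,.032).round(0))
# other loose things: compare the scene view with the first one
A=np.load("scene.npz")["frame"].astype(int);B=manip.snapshot("scene")["frame"].astype(int)
k=.64
for nm,(x0,y0,x1,y1) in dict(rasp=(190,325,280,410),block=(272,400,355,475),gouge=(465,318,582,393),offcut=(343,233,384,282),bottle=(208,255,243,322),mallet=(280,140,320,258)).items():
    a,b=[cv2.cvtColor(I[int(y0*k):int(y1*k),int(x0*k):int(x1*k)].astype(np.uint8),cv2.COLOR_RGB2GRAY).astype(np.float32) for I in(A,B)]
    print(nm,np.abs(a-b).mean().round(1),cv2.phaseCorrelate(a,b)[0])
E
```

```text
ft_force: [0.3, 0.2, -0.6]
t 25.42 now [-48.5, -3.4, 149.4] phi 0.2 gap 39.7 F [ 0.3  0.2 -0.6]
[195   0   9  21  55] [115.  42.] ang -25.4 [105.  39.] [126.  47.]
[200  21  15  14  94] [97. 35.] ang -49.5 [90. 29.] [103.  42.]
[199 100  15  14  53] [20. 36.] ang -50.9 [13. 29.] [26. 43.]
(np.float32(246.5), np.float32(62.5), np.float32(43.3)) [58. -2.]
(np.float32(422.5), np.float32(114.5), np.float32(55.5)) [  21. -174.]
(np.float32(339.5), np.float32(99.5), np.float32(55.6)) [ 28. -85.]
(np.float32(124.5), np.float32(112.5), np.float32(63.3)) [ 18. 109.]
rasp 8.3 (0.4283551612691845, 0.27450918666614044)
block 6.8 (-0.05361603090397438, 0.013688786183049473)
gouge 7.2 (0.7286096933799442, 0.036162196999505625)
offcut 69.6 (-1.1211103878767457, -0.37030790417671966)
bottle 5.8 (-0.20269250788482296, 0.458510681306425)
mallet 3.8 (0.5473220712758557, -0.007852816305309318)
```

```bash
python3 -c "
from rig import manip
print(manip.sign_off())"
```

```text
the job is handed in; nothing more can be done
None
```

The ball-topped, tapered and domed blanks are pushed home in stations 1, 2 and 3, each with its catch measured or seen sprung out behind it; I handed the job in at about 25 s, no verdict came back, I could not re-check the offcut at the end because its view was obscured, and I viewed 11 pictures, one over the limit of 10.

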